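# Put the calibration weights back in their box

### The job

Put the four knobbed steel calibration weights back into the wooden weight box, standing upright, each in the compartment made for its size: the largest weight in the widest compartment, and so on down to the smallest in the narrowest. Set them down, do not drop them. Leave the other things on the granite slab (the plain cylinder, the tube, the bolt, the glass and the dish) standing where they are.

Things in the scene. Friction and masses are not known exactly. Their poses are not given: they have to be found in the camera images.
- weight_500: The 500 g calibration weight: polished steel, a round body 42 mm in diameter and 46 mm high, above it a thin neck, and on that a round knob 24 mm in diameter from 52 to 68 mm height (total height 68 mm). Stands upright on the dark granite slab (slab top 20 mm above the table). Origin: centre of its underside; z up.
- weight_200: The 200 g calibration weight: polished steel, a round body 32 mm in diameter and 32 mm high, above it a thin neck, and on that a round knob 20 mm in diameter from 38 to 54 mm height (total height 54 mm). Stands upright on the dark granite slab (slab top 20 mm above the table). Origin: centre of its underside; z up.
- weight_100: The 100 g calibration weight: polished steel, a round body 24 mm in diameter and 28 mm high, above it a thin neck, and on that a round knob 15 mm in diameter from 33 to 47 mm height (total height 47 mm). Stands upright on the dark granite slab (slab top 20 mm above the table). Origin: centre of its underside; z up.
- weight_50: The 50 g calibration weight: polished steel, a round body 18 mm in diameter and 25 mm high, above it a thin neck, and on that a round knob 12 mm in diameter from 29 to 41 mm height (total height 41 mm). Stands upright on the dark granite slab (slab top 20 mm above the table). Origin: centre of its underside; z up.
- weight_box: Weight box: low open wooden tray, 229 x 70 x 18 mm, fixed, at any yaw; it stands left and the slab right, or the reverse. Floor and walls 5 mm thick. Four grey-lined compartments in a row along its x, each 60 mm in y; width in x, and centre's x from the origin: 64 mm at -77.5; 54 mm at -13.5; 46 mm at +41.5; 40 mm at +89.5 mm. Origin: centre of underside, on the table (z = 0).
- plain_slug: A plain solid steel cylinder without a knob, 32 mm in diameter, 54 mm high. Stands on the slab. Origin: centre of its underside; z up. Not a weight: stays where it is.
- tube_spacer: A steel tube, 42 mm outside diameter, 24 mm bore, 60 mm high, standing on end. Stands on the slab. Origin: centre of its underside; z up. Not a weight: stays where it is.
- hex_bolt: A steel bolt standing on its hexagonal head (32 mm across the flats, 12 mm high), with a thin round shank 10 mm in diameter up to 48 mm height. Stands on the slab. Origin: centre of its underside; z up. Not a weight: stays where it is.
- shot_glass: A small clear glass, 44 mm in diameter at the rim, 56 mm high. Stands on the slab. Origin: centre of its underside; z up. Not a weight: stays where it is.
- dish: A small white ceramic dish, 52 mm in diameter, 18 mm high. Stands on the slab. Origin: centre of its underside; z up. Not a weight: stays where it is.
Not all that is in view belongs to the job. What is shaped like the plain_slug but blue or green is not meant.

How it is judged:
At the end, for the whole second after the job is handed in: Each weight stands upright (0.12 rad) on the floor of its own compartment (500, 200, 100, 50 g in the 64, 54, 46, 40 mm wide one; underside within 4 mm of the floor, centre between the walls), let go and at rest; the other five listed things stand upright within 30 mm of their start (x of weight_500 in the frame of weight_box between -0.1095 and -0.0455 m and y of weight_500 in the frame of weight_box between -0.03 and 0.03 m and z of weight_500 in the frame of weight_box between 0 and 0.009 m and angle between each of weight_500, weight_200, weight_100, weight_50's own z axis and vertical below 0.12 rad and linear speed of each of weight_500, weight_200, weight_100, weight_50 below 0.02 m/s and angular speed of each of weight_500, weight_200, weight_100, weight_50 below 0.2 rad/s and contact force between each of weight_500, weight_200, weight_100, weight_50 and the fingers below 0.05 N and x of weight_200 in the frame of weight_box between -0.0405 and 0.0135 m and y of weight_200 in the frame of weight_box between -0.03 and 0.03 m and z of weight_200 in the frame of weight_box between 0 and 0.009 m and x of weight_100 in the frame of weight_box between 0.0185 and 0.0645 m and y of weight_100 in the frame of weight_box between -0.03 and 0.03 m and z of weight_100 in the frame of weight_box between 0 and 0.009 m and x of weight_50 in the frame of weight_box between 0.0695 and 0.1095 m and y of weight_50 in the frame of weight_box between -0.03 and 0.03 m and z of weight_50 in the frame of weight_box between 0 and 0.009 m and distance of each of plain_slug, tube_spacer, hex_bolt, shot_glass, dish from where it was at the start of the episode below 0.03 m and angle between each of plain_slug, tube_spacer, hex_bolt, shot_glass, dish's own z axis and vertical below 0.2 rad); the robot touches nothing.
It fails at once if the plain cylinder, tube, bolt, glass or dish is moved more than 30 mm or tipped over ((distance of plain_slug from where it was at the start of the episode above 0.03 m or angle between plain_slug's own z axis and vertical above 0.5 rad) or (distance of tube_spacer from where it was at the start of the episode above 0.03 m or angle between tube_spacer's own z axis and vertical above 0.5 rad) or (distance of hex_bolt from where it was at the start of the episode above 0.03 m or angle between hex_bolt's own z axis and vertical above 0.5 rad) or (distance of shot_glass from where it was at the start of the episode above 0.03 m or angle between shot_glass's own z axis and vertical above 0.5 rad) or (distance of dish from where it was at the start of the episode above 0.03 m or angle between dish's own z axis and vertical above 0.5 rad)).
It fails at once if a weight is dropped (falls free of the fingers at over 0.7 m/s, some 25 mm) ((linear speed of weight_500 above 0.7 m/s and contact force between weight_500 and the fingers below 0.01 N) or (linear speed of weight_200 above 0.7 m/s and contact force between weight_200 and the fingers below 0.01 N) or (linear speed of weight_100 above 0.7 m/s and contact force between weight_100 and the fingers below 0.01 N) or (linear speed of weight_50 above 0.7 m/s and contact force between weight_50 and the fingers below 0.01 N)).
It also fails if it takes over 109 s, if anything falls off the work surface, if the arm or the gripper's body presses on something with over 40 N, if the wrist force passes 120 N, or if a joint passes its speed limit or range.

### The arm

A 6-joint arm with a two-finger parallel gripper is mounted at the origin on the work surface. World frame = base frame: x ahead of the robot, y to its left, z up, the work surface at z = 0. Lengths are in m, angles in rad, forces in N, time in s.
With the tool pointing down it reaches from about 0.375 to 0.925 m from the base axis. Payload 5.7 kg.
Tool frame: the origin (TCP) lies midway between the tips of the shut fingers; the grasp point (between the pads) lies 19 mm behind it; z points along the fingers, y is the line along which they close (so a half turn about z gives the same grasp; the last joint's range is limited). The gripper opens to 85 mm and grips with 20 to 120 N. Pads are 22 mm wide; open, the fingers measure 114 mm over their backs; the gripper's body (76 mm by 85 mm) begins 54 mm behind the grasp point. The pads swing forward as they close: fully open they stand 13 mm farther back than shut.
Start: joints at [-1.31, 0.359, 1.51, -0, 1.272, -0.115], TCP at [0.22, -0.558, 0.231] pointing down, gripper open.
Joint ranges: [-2.97, 2.97], [-1.01, 2.36], [0.21, 2.38], [-0.96, 4.11], [0.2, 2.71], [-2.98, 2.98]. Speed limits (rad/s): [2.39, 2.39, 3.14, 3.14, 3.14, 3.14].

### API

Orientations are given as a unit quaternion [w, x, y, z].
In Python, from workcell import get_state, camera, get_calibration, hand_in, boxes_of gives the robot as it stands. The module is installed in compiled form; this text tells all that it offers.
- The arm moves only by the tool servo_tool, never from a script. Its argument "steps" is a list of rows, each an object of numbers: "tx", "ty", "tz": the shift along the tool's x, y, z in units of 25 mm (1.0 is 25 mm); "roll": the turn about the tool's z in units of 6 degrees (1.0 is 6 degrees); "fingers": the opening, from -1 (shut) to 1 (fully open). In form: [{"tx": .., "ty": .., "tz": .., "roll": .., "fingers": ..}, ...]. A call has 1 to 5 rows; each row is the pose to reach, as a shift and turn from the pose commanded when the call began, along the tool's axes at that moment; what a row does not reach only later rows make up. A row lasts 1/8 s, in which the tool goes at most 62.5 mm and 10.7 degrees, less where a joint would pass 70% of its speed; a pose out of reach is approached as far as the arm can. A call with a gripper value outside its range is refused whole. The fingers move at their own pace and stop on an object; the grip force is fixed at half the most. Time passes only in rows, so rows that repeat a pose let the fingers close. It gives the time, the measured TCP pose, the force, the opening and the grip force at its end, in the units of the state.
- get_state(): the state, without advancing time (a new reading comes with each control period).
- camera(name): name is "side" or "top"; returns (picture, depth): 480x640x3 uint8, blue, green, red; 480x640 float32, m along the optical axis (not along the pixel's ray), 0 where there is no reading.
- get_calibration(name): a dict with "K" (3x3 intrinsics, pixels), "k1" (the pictures are not rectified: a ray, as slopes to the right and down, at radius r is drawn at 1 + k1 r^2 times it, then the intrinsics apply), "R" (3x3) and "t" (3): a world point X has camera coordinates R X + t. Camera axes: x right, y down, z forward; pixel columns grow to the right and rows downward; lengths in m; the calibration is good to about 2 mm. A picture is of the moment at which its call begins. get_calibration takes no time and is no camera call.
- hand_in(): hands the job in; it is judged then, once.
Trained networks look in the newest picture that a camera, given by its name, has taken for a name from the list of things; names that differ only in an ending like _2 or _b are one class to them, and where a whole thing is asked for, a point or a joint stands for the part that bears it (a point fixed in the world has none). Each returns a list of dicts, best first, with "score" (0 to 1); they miss things now and then, are a little off and sometimes report something else, mostly with a low value. They report only what shows in the picture. A call takes as long as a camera call. They do not tell look-alikes from the thing itself.
- boxes_of(query, camera): "box" ([centre column, centre row, width, height] in pixels, round what is visible of it).
The state is a dict: "t": time; "qpos": joint angles; "qvel": joint speeds; "effort": joint torques, N m; "tcp_pos": TCP position; "tool_rot": TCP orientation; "force": force on the tool from outside, world axes, zero at the start; "torque": the same for the moment, N m; "width": finger opening in m; "grip_force": force on a finger pad.
Only numpy, scipy, OpenCV 4.12 (cv2) and the standard library are available. Lean on these libraries where they do the work, as an engineer would, in place of code of your own. Each camera call takes 0.05 s, during which the arm holds its last target. There are 200 camera calls.

## Working session

There is one attempt and no reset: what is moved stays moved. The work goes in short steps, Python scripts to look and compute and a tool call to move; the robot and the scene stay as the last step left them, time stands still between calls to the robot, and variables do not carry over. Pictures are saved under pics/ and viewed, at most 14 in all, crops included, and the job is handed in when it is done.

Besides the shell and the picture viewer there is one more tool, called after "Request:" in YAML: its name, and indented under it one key for each argument. servo_tool: Moves the arm, as the interface text tells. Its arguments: {"type":"object","properties":{"steps":{"type":"array"}},"required":["steps"]}

```bash
mkdir -p pics; cat > h.py <<'E'
import numpy as np, cv2
from workcell import *
def pix2world(name,u,v,z=None,d=None):
    c=get_calibration(name);K=np.array(c["K"]);R=np.array(c["R"]);t=np.array(c["t"])
    xy=cv2.undistortPoints(np.array([[[u,v]]],float),K,np.array([c["k1"],0,0,0,0.]))[0,0]
    r=R.T@np.array([xy[0],xy[1],1]);o=-R.T@t
    return o+r*(d if d is not None else (z-o[2])/r[2])
E
python3 - <<'E'
from h import *
for n in("top","side"):
    p,d=camera(n);cv2.imwrite(f"pics/{n}0.png",p);np.save(f"{n}0.npy",d)
    c=get_calibration(n);print(n,-np.array(c["R"]).T@c["t"],c["K"][0][0],c["k1"])
    for q in["weight_500","weight_200","weight_100","weight_50","weight_box","plain_slug","tube_spacer","hex_bolt","shot_glass","dish"]:
        for b in boxes_of(q,n)[:3]:
            u,v,w,h=b["box"];print(q,round(b["score"],2),np.round(b["box"]).astype(int),np.round(pix2world(n,u,v,d=d[int(v),int(u)]),3))
print(get_state())
E
```

```text
top [ 0.37932141 -0.01275356  1.00974414] 507.4890632187746 -0.06909125337907811
weight_500 0.87 [176 187  28  24] [0.619 0.289 0.066]
weight_500 0.52 [172 285  19  17] [0.432 0.289 0.05 ]
weight_500 0.47 [274 239  16  16] [0.522 0.094 0.074]
weight_200 0.87 [176 187  28  24] [0.619 0.289 0.066]
weight_200 0.52 [172 285  19  17] [0.432 0.289 0.05 ]
weight_200 0.47 [274 239  16  16] [0.522 0.094 0.074]
weight_100 0.87 [176 187  28  24] [0.619 0.289 0.066]
weight_100 0.52 [172 285  19  17] [0.432 0.289 0.05 ]
weight_100 0.47 [274 239  16  16] [0.522 0.094 0.074]
weight_50 0.87 [176 187  28  24] [0.619 0.289 0.066]
weight_50 0.52 [172 285  19  17] [0.432 0.289 0.05 ]
weight_50 0.47 [274 239  16  16] [0.522 0.094 0.074]
weight_box 0.84 [432 237  46 118] [ 0.544 -0.214  0.007]
plain_slug 0.64 [326 265  17  25] [ 0.478 -0.005  0.054]
plain_slug 0.62 [268 290  17  19] [0.426 0.101 0.076]
tube_spacer 0.84 [176 238  21  22] [0.528 0.297 0.021]
hex_bolt 0.82 [276 199  13  21] [0.607 0.097 0.036]
shot_glass 0.6 [213 290  27  23] [0.426 0.216 0.024]
shot_glass 0.25 [219 245  23  21] [0.514 0.207
[... 1306 characters left out ...]
{'t': 1.1, 'qpos': array([-1.31008946e+00,  3.58790299e-01,  1.51037933e+00, -6.92148651e-06,
        1.27248821e+00, -1.15103462e-01]), 'qvel': array([-1.56170888e-03, -8.99983323e-04, -5.88368100e-04,  5.28187830e-04,
        3.96489708e-05,  1.31923268e-03]), 'effort': array([ 5.53692480e-04, -5.27610934e+01, -2.79054451e+01, -4.79320115e-04,
        1.77566373e-03, -5.92125772e-06]), 'tcp_pos': array([ 0.22020091, -0.55811743,  0.23128044]), 'tool_rot': array([-3.22638881e-05,  9.82397518e-01,  1.86802343e-01, -5.66967663e-06]), 'force': array([ 0.29629007, -0.04696807, -0.210199  ]), 'torque': array([-0.00340406,  0.02689541,  0.02241283]), 'grip_force': 0.0, 'width': 0.085490627092969}
```

View pics/top0.png

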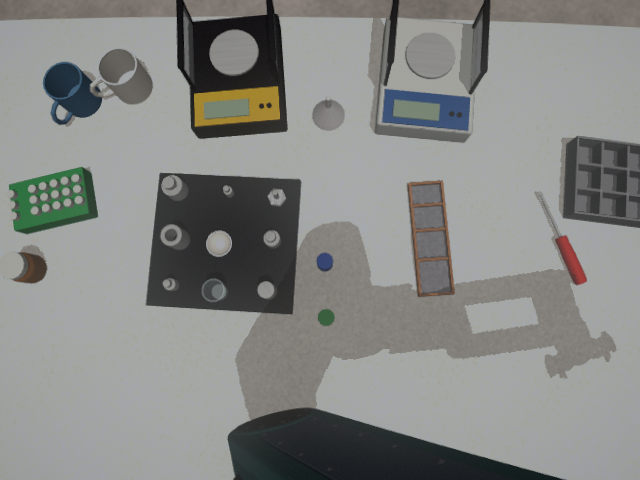

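View pics/side0.png

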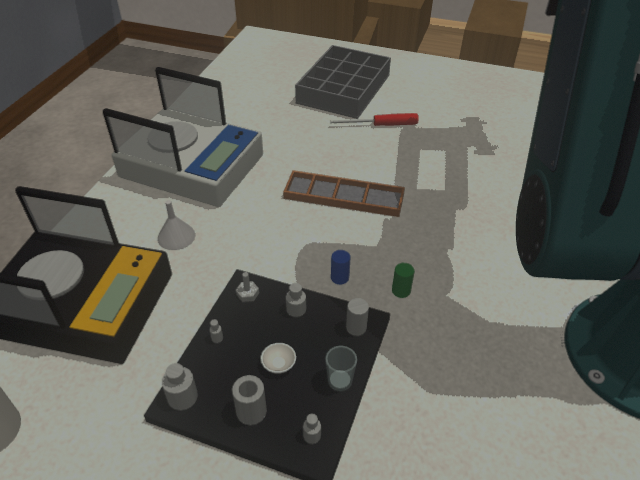

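The nine things on the slab form a 3x3 grid. In the top picture, my candidates for the knobbed weights are:
- 500 g: (172,187), the largest, knobbed
- 50 g: (228,190), the smallest
- 200 g: (271,239), knobbed
- 100 g: (169,284)

The non-weights are the tube with its bore at (171,236), the plain slug at (266,289), the bolt at (277,198), the glass at (213,290) and the dish at (219,243). The blue and green cylinders at (325,261) and (326,317) aren't part of the job. The widest compartment is at the near end of the box, at about (434,276). I'll confirm all this in one enlarged crop and measure positions.

```bash
cat >> h.py <<'E'
def cloud(name,d,p=None):
    c=get_calibration(name);K=np.array(c["K"]);R=np.array(c["R"]);t=np.array(c["t"])
    v,u=np.mgrid[:480,:640];uv=np.stack([u,v],-1).reshape(-1,1,2).astype(float)
    xy=cv2.undistortPoints(uv,K,np.array([c["k1"],0,0,0,0.]))[:,0]
    P=np.c_[xy,np.ones(len(xy))]*d.reshape(-1,1)
    W=(P-t)@R; W[d.ravel()==0]=np.nan
    return W.reshape(480,640,3)
W={"500":(.632,.297,.052,.068,.021),"50":(.615,.192,.029,.041,.009),"200":(.522,.094,.038,.054,.016),"100":(.430,.295,.033,.047,.012)}
E
python3 - <<'E'
from h import *
img={n:cv2.imread(f"pics/{n}0.png") for n in("top","side")}
D={n:cloud(n,np.load(n+"0.npy")) for n in img}
for k,(x,y,a,b,r) in W.items():
    for n in D:
        C=D[n].reshape(-1,3)
        m=(np.hypot(C[:,0]-x,C[:,1]-y)<.035)
        for lab,lo,hi in(("top",b-.004,b+.006),("knob",a-.001,b+.006)):
            q=C[m&(C[:,2]>.02+lo)&(C[:,2]<.02+hi)]
            if len(q):print(k,n,lab,len(q),np.round((np.percentile(q,5,0)+np.percentile(q,95,0))/2,4),np.round(np.median(q,0),4), np.round(np.ptp(q,0),3))
# box
hsv=cv2.cvtColor(img["top"],cv2.COLOR_BGR2HSV)
m=((hsv[...,0]<18)&(hsv[...,1]>90)).astype(np.uint8);m[:170]=0;m[310:]=0;m[:,:400]=0;m[:,470:]=0
pts=np.array([pix2world("top",u,v,z=.018)[:2] for v,u in np.argwhere(m)])
print(len(pts),cv2.minAreaRect((pts*1000).astype(np.float32)))
print(cv2.boxPoints(cv2.minAreaRect((pts*1000).astype(np.float32))))
a=cv2.resize(img["top"][165:320,140:310],(0,0),fx=2.3,fy=2.9,interpolation=cv2.INTER_CUBIC)
b=cv2.resize(img["side"][265:480,140:395],(0,0),fx=1.6,fy=2.09,interpolation=cv2.INTER_CUBIC)
a=cv2.resize(a,(391,449));b=cv2.resize(b,(408,449));cv2.imwrite("pics/crop.png",np.hstack([a,b]))
E
```

```text
500 top top 121 [0.6234 0.2985 0.0881] [0.6233 0.2987 0.0882] [0.024 0.023 0.01 ]
500 top knob 148 [0.623  0.2978 0.0833] [0.6223 0.2976 0.0875] [0.024 0.024 0.022]
500 side top 232 [0.6228 0.2999 0.0868] [0.6231 0.2999 0.0868] [0.022 0.025 0.005]
500 side knob 322 [0.6223 0.3009 0.0813] [0.6214 0.3023 0.0863] [0.023 0.025 0.018]
50 top top 32 [0.62   0.1936 0.0609] [0.6202 0.1929 0.0609] [0.011 0.011 0.007]
50 top knob 39 [0.6198 0.1936 0.0573] [0.6197 0.1927 0.0606] [0.011 0.011 0.016]
50 side top 45 [0.6205 0.1942 0.0594] [0.6206 0.1941 0.0596] [0.01  0.011 0.005]
50 side knob 76 [0.6202 0.1946 0.0557] [0.6199 0.1958 0.0587] [0.012 0.011 0.013]
200 top top 85 [0.5278 0.1016 0.0747] [0.5284 0.1017 0.0746] [0.018 0.019 0.008]
200 top knob 95 [0.5272 0.1014 0.0718] [0.527  0.1014 0.0742] [0.018 0.019 0.019]
200 side top 109 [0.5264 0.1032 0.0727] [0.5266 0.1039 0.0728] [0.019 0.021 0.007]
200 side knob 171 [0.5261 0.1044 0.0671] [0.5255 0.1072 0.0718] [0.019 0.021 0.02 ]
100 top top 49 [0.4342 0.295  0.0674] [0.4342 0.2953 0.0678] [0.013 0.014 0.006]
100 top knob 65 [0.4342 0.2945 0.0627] [0.434  0.2938 0.0668] [0.015 0.014 0.018]
100 side top 107 [0.4333 0.2965 0.0658] [0.4332 0.2971 0.0661] [0.015 0.015 0.007]
100 side knob 147 [0.4334 0.297  0.0614] [0.4328 0.2989 0.0653] [0.015 0.015 0.018]
786 ((540.9566650390625, -209.1385498046875), (227.469482421875, 69.43956756591797), 5.43057918548584)
[[ 424.44653 -185.33841]
 [ 431.0183  -254.46631]
 [ 657.4668  -232.93869]
 [ 650.895   -163.81079]]
```

View pics/crop.png

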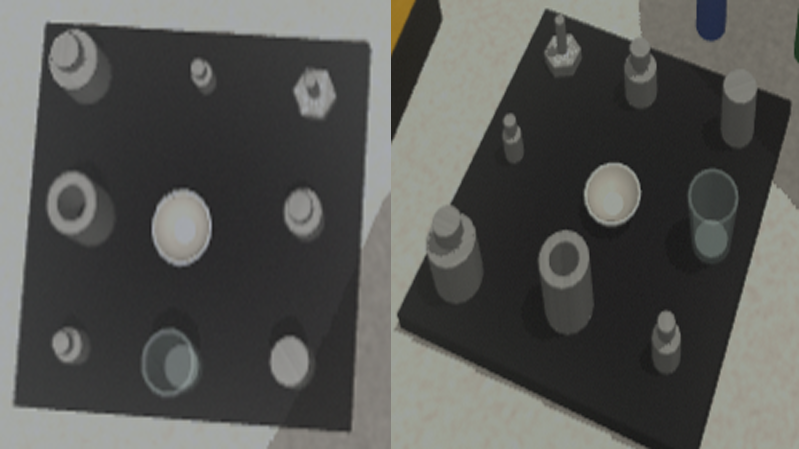

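The crop confirms it. The 500 g is at upper left, the 50 g at upper middle, the 200 g at middle right and the 100 g at lower left, and all four have knobs. The slug has no knob, and the tube shows its bore. I'll start with the 500 g, first turning the tool so its x lines up with world x.

Request:
servo_tool:
  steps:
    - {"tx":2.2,"ty":-1.1,"tz":0,"roll":1.2,"fingers":0.2}
    - {"tx":4.4,"ty":-2.2,"tz":0,"roll":2.4,"fingers":0.2}
    - {"tx":6.6,"ty":-3.3,"tz":0,"roll":3.589,"fingers":0.2}
    - {"tx":8.8,"ty":-4.4,"tz":0,"roll":3.589,"fingers":0.2}
    - {"tx":11,"ty":-5.5,"tz":0,"roll":3.589,"fingers":0.2}

```text
t: 1.72
tcp_pos: [0.4268, -0.3278, 0.2315]
tool_rot: [0.0, 1.0, -0.0, 0.0]
force: [0.5, -1.5, 0.3]
width: 0.0511
grip_force: 0.0
```

Request:
servo_tool:
  steps:
    - {"tx":0.8,"ty":-2.3,"fingers":0.2}
    - {"tx":1.6,"ty":-4.6,"fingers":0.2}
    - {"tx":2.4,"ty":-6.9,"fingers":0.2}
    - {"tx":3.2,"ty":-9.2,"fingers":0.2}
    - {"tx":4,"ty":-11.5,"fingers":0.2}

```text
validation failed for argument at $.st...
```

Request:
servo_tool:
  steps:
    - {"tx":0.8,"ty":-2.3,"fingers":0.2}
    - {"tx":1.6,"ty":-4.6,"fingers":0.2}
    - {"tx":2.4,"ty":-6.9,"fingers":0.2}
    - {"tx":3.2,"ty":-9.2,"fingers":0.2}
    - {"tx":4,"ty":-11.5,"fingers":0.2}

```text
validation failed for argument at $.st...
```

Request:
servo_tool:
  steps:
    - {"tx":0.8,"ty":-2.3,"tz":0,"roll":0,"fingers":0.2}
    - {"tx":1.6,"ty":-4.6,"tz":0,"roll":0,"fingers":0.2}
    - {"tx":2.4,"ty":-6.9,"tz":0,"roll":0,"fingers":0.2}
    - {"tx":3.2,"ty":-9.2,"tz":0,"roll":0,"fingers":0.2}
    - {"tx":4,"ty":-11.5,"tz":0,"roll":0,"fingers":0.2}

```text
t: 2.35
tcp_pos: [0.5262, -0.0399, 0.2316]
tool_rot: [0.0, 1.0, -0.0, 0.0]
force: [0.1, -0.4, 0.1]
width: 0.051
grip_force: 0.0
```

Request:
servo_tool:
  steps:
    - {"tx":0.8,"ty":-2.3,"tz":0,"roll":0,"fingers":0.2}
    - {"tx":1.6,"ty":-4.6,"tz":0,"roll":0,"fingers":0.2}
    - {"tx":2.4,"ty":-6.9,"tz":0,"roll":0,"fingers":0.2}
    - {"tx":3.2,"ty":-9.2,"tz":0,"roll":0,"fingers":0.2}
    - {"tx":4,"ty":-11.5,"tz":0,"roll":0,"fingers":0.2}

```text
t: 2.98
tcp_pos: [0.6261, 0.2478, 0.2314]
tool_rot: [-0.0, 1.0, 0.0, 0.0]
force: [1.7, -0.0, 0.5]
width: 0.0512
grip_force: 0.0
```

Request:
servo_tool:
  steps:
    - {"tx":-0.1,"ty":-2.1,"tz":0,"roll":0,"fingers":0.2}
    - {"tx":-0.1,"ty":-2.1,"tz":1.5,"roll":0,"fingers":0.2}
    - {"tx":-0.1,"ty":-2.1,"tz":3.5,"roll":0,"fingers":0.2}
    - {"tx":-0.1,"ty":-2.1,"tz":4.5,"roll":0,"fingers":0.2}
    - {"tx":-0.1,"ty":-2.1,"tz":4.8,"roll":0,"fingers":0.2}

```text
t: 3.6
tcp_pos: [0.6217, 0.2978, 0.1091]
tool_rot: [0.001, 1.0, 0.0, -0.002]
force: [0.1, 0.7, -0.0]
width: 0.051
grip_force: 0.0
```

Request:
servo_tool:
  steps:
    - {"tx":0,"ty":0,"tz":0.6,"roll":0,"fingers":0.2}
    - {"tx":0,"ty":0,"tz":1.2,"roll":0,"fingers":0.2}
    - {"tx":0,"ty":0,"tz":1.6,"roll":0,"fingers":0.2}
    - {"tx":0,"ty":0,"tz":1.7,"roll":0,"fingers":0.2}
    - {"tx":0,"ty":0,"tz":1.7,"roll":0,"fingers":0.2}

```text
t: 4.22
tcp_pos: [0.6232, 0.2983, 0.0689]
tool_rot: [-0.0, 1.0, -0.0, 0.0]
force: [-0.0, 0.0, 0.1]
width: 0.0516
grip_force: 0.0
```

Closing gently on the knob.

Request:
servo_tool:
  steps:
    - {"tx":0,"ty":0,"tz":0,"roll":0,"fingers":-0.3}
    - {"tx":0,"ty":0,"tz":0,"roll":0,"fingers":-0.5}
    - {"tx":0,"ty":0,"tz":0,"roll":0,"fingers":-1}
    - {"tx":0,"ty":0,"tz":0,"roll":0,"fingers":-1}
    - {"tx":0,"ty":0,"tz":0,"roll":0,"fingers":-1}

```text
t: 4.85
tcp_pos: [0.6236, 0.2987, 0.0696]
tool_rot: [-0.0, 1.0, 0.0, 0.001]
force: [-0.8, 1.4, 6.3]
width: 0.0217
grip_force: 58.6
```

Request:
servo_tool:
  steps:
    - {"tx":0,"ty":0,"tz":-0.2,"roll":0,"fingers":-1}
    - {"tx":0,"ty":0,"tz":-0.8,"roll":0,"fingers":-1}
    - {"tx":0,"ty":0,"tz":-1.8,"roll":0,"fingers":-1}
    - {"tx":0,"ty":0,"tz":-3,"roll":0,"fingers":-1}
    - {"tx":0,"ty":0,"tz":-3.6,"roll":0,"fingers":-1}

```text
t: 5.48
tcp_pos: [0.6238, 0.2984, 0.1609]
tool_rot: [-0.0, 1.0, -0.0, 0.001]
force: [0.4, -0.3, -4.3]
width: 0.0218
grip_force: 59.2
```

```bash
python3 - <<'E'
from h import *
s=get_state();print(s["tcp_pos"],s["width"],s["grip_force"],s["force"])
p,d=camera("side");q,_=camera("top")
cv2.imwrite("pics/lift.png",np.hstack([cv2.resize(p[230:480,60:340],(400,357)),cv2.resize(q[100:320,120:340],(357,357))]))
E
```

```text
[0.62380484 0.29835059 0.16094485] 0.02183160002847592 59.17364001274109 [ 0.37969202 -0.26734983 -4.26092076]
```

View pics/lift.png

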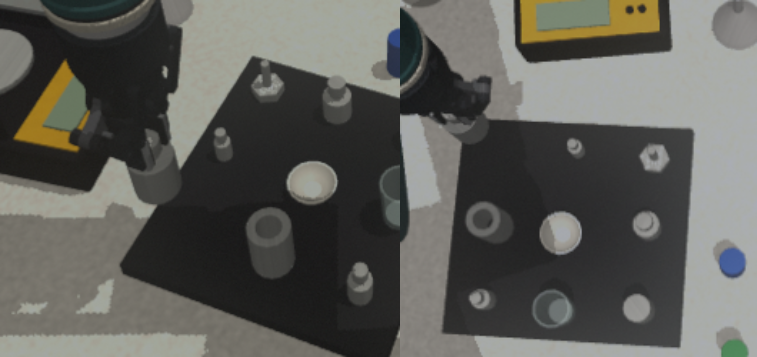

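The 500 g weight hangs upright from the fingers above its old place at (150,165) in the side crop, and nothing else has moved. I'll carry it to the widest compartment.

Request:
servo_tool:
  steps:
    - {"tx":-0.4,"ty":1.3,"tz":-0.4,"roll":0,"fingers":-1}
    - {"tx":-1.1,"ty":3.5,"tz":-0.6,"roll":0,"fingers":-1}
    - {"tx":-1.8,"ty":5.8,"tz":-0.6,"roll":0,"fingers":-1}
    - {"tx":-2.5,"ty":8.1,"tz":-0.6,"roll":0,"fingers":-1}
    - {"tx":-3.2,"ty":10.4,"tz":-0.6,"roll":0,"fingers":-1}

```text
t: 6.2
tcp_pos: [0.5414, 0.0366, 0.1727]
tool_rot: [0.0, 1.0, 0.0, -0.001]
force: [0.5, -0.8, -4.8]
width: 0.0217
grip_force: 59.6
```

Request:
servo_tool:
  steps:
    - {"tx":-0.7,"ty":2.3,"tz":0,"roll":0,"fingers":-1}
    - {"tx":-1.4,"ty":4.6,"tz":0,"roll":0,"fingers":-1}
    - {"tx":-2.1,"ty":6.9,"tz":0,"roll":0,"fingers":-1}
    - {"tx":-2.8,"ty":9,"tz":0,"roll":0,"fingers":-1}
    - {"tx":-3.2,"ty":10.2,"tz":0,"roll":0,"fingers":-1}

```text
t: 6.82
tcp_pos: [0.4613, -0.2189, 0.1729]
tool_rot: [-0.0, 1.0, -0.001, -0.001]
force: [-0.3, 0.1, -5.1]
width: 0.0219
grip_force: 59.7
```

Request:
servo_tool:
  steps:
    - {"tx":0,"ty":0,"tz":0.7,"roll":0,"fingers":-1}
    - {"tx":0,"ty":0,"tz":1.8,"roll":0,"fingers":-1}
    - {"tx":0,"ty":0,"tz":2.8,"roll":0,"fingers":-1}
    - {"tx":0,"ty":0,"tz":3.4,"roll":0,"fingers":-1}
    - {"tx":0,"ty":0,"tz":3.6,"roll":0,"fingers":-1}

```text
t: 7.45
tcp_pos: [0.4622, -0.2163, 0.0826]
tool_rot: [-0.001, 1.0, -0.0, -0.001]
force: [0.7, 1.0, -4.9]
width: 0.0217
grip_force: 59.7
```

```bash
python3 - <<'E'
from h import *
s=get_state();print(s["tcp_pos"],s["force"])
p,d=camera("side");q,_=camera("top")
cv2.imwrite("pics/pl1.png",np.hstack([cv2.resize(p[120:270,250:450],(400,300)),cv2.resize(q[160:320,370:500],(340,300))]))
E
```

```text
[ 0.46224264 -0.21629184  0.08263335] [ 0.72502976  0.99061164 -4.89890674]
```

View pics/pl1.png

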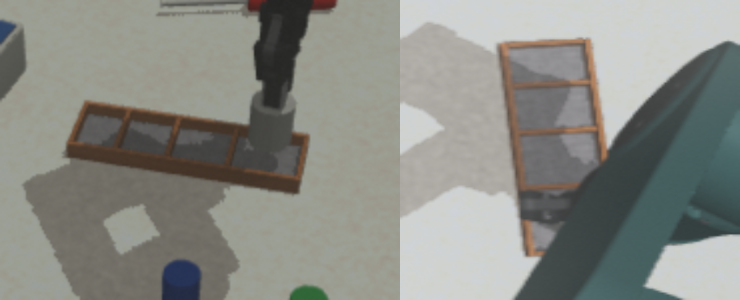

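The weight is over the widest compartment, at about (272,120) in the left crop, upright and clear of the walls. Lowering it.

Request:
servo_tool:
  steps:
    - {"tx":0,"ty":0,"tz":0.4,"roll":0,"fingers":-1}
    - {"tx":0,"ty":0,"tz":0.8,"roll":0,"fingers":-1}
    - {"tx":0,"ty":0,"tz":1.0,"roll":0,"fingers":-1}
    - {"tx":0,"ty":0,"tz":1.08,"roll":0,"fingers":-1}
    - {"tx":0,"ty":0,"tz":1.12,"roll":0,"fingers":-1}

```text
t: 8.18
tcp_pos: [0.4631, -0.2168, 0.0557]
tool_rot: [-0.0, 1.0, -0.0, 0.0]
force: [1.1, -0.1, -4.6]
width: 0.0214
grip_force: 59.8
```

Request:
servo_tool:
  steps:
    - {"tx":0,"ty":0,"tz":0.04,"roll":0,"fingers":-1}
    - {"tx":0,"ty":0,"tz":0.06,"roll":0,"fingers":-1}
    - {"tx":0,"ty":0,"tz":0.06,"roll":0,"fingers":-1}

```text
t: 8.55
tcp_pos: [0.4633, -0.2169, 0.0547]
tool_rot: [0.0, 1.0, -0.0, 0.0]
force: [-0.0, 1.0, -0.4]
width: 0.0214
grip_force: 60.2
```

The force shows it resting on the floor. Releasing and rising.

Request:
servo_tool:
  steps:
    - {"tx":0,"ty":0,"tz":0,"roll":0,"fingers":-0.3}
    - {"tx":0,"ty":0,"tz":0,"roll":0,"fingers":0}
    - {"tx":0,"ty":0,"tz":0,"roll":0,"fingers":0.2}
    - {"tx":0,"ty":0,"tz":0,"roll":0,"fingers":0.2}
    - {"tx":0,"ty":0,"tz":-0.4,"roll":0,"fingers":0.2}

```text
t: 9.18
tcp_pos: [0.4625, -0.2164, 0.0641]
tool_rot: [-0.0, 1.0, -0.0, -0.001]
force: [0.1, 0.4, 0.8]
width: 0.0513
grip_force: 0.0
```

Request:
servo_tool:
  steps:
    - {"tx":0,"ty":0,"tz":-1,"roll":0,"fingers":0.1}
    - {"tx":0,"ty":0,"tz":-2.5,"roll":0,"fingers":0.1}
    - {"tx":0,"ty":0,"tz":-4,"roll":0,"fingers":0.1}
    - {"tx":0.4,"ty":-1.5,"tz":-4.8,"roll":0,"fingers":0.1}
    - {"tx":0.8,"ty":-3.7,"tz":-4.8,"roll":0,"fingers":0.1}

```text
t: 9.8
tcp_pos: [0.4853, -0.1251, 0.1872]
tool_rot: [0.001, 1.0, -0.001, 0.003]
force: [-0.3, 0.3, -0.5]
width: 0.0468
grip_force: 0.0
```

Request:
servo_tool:
  steps:
    - {"tx":0.4,"ty":-2.3,"tz":0,"roll":0,"fingers":0.1}
    - {"tx":0.8,"ty":-4.6,"tz":0,"roll":0,"fingers":0.1}
    - {"tx":1.2,"ty":-6.8,"tz":0,"roll":0,"fingers":0.1}
    - {"tx":1.6,"ty":-8.5,"tz":0,"roll":0,"fingers":0.1}
    - {"tx":1.7,"ty":-9,"tz":0,"roll":0,"fingers":0.1}

```text
t: 10.42
tcp_pos: [0.5259, 0.1031, 0.185]
tool_rot: [-0.0, 1.0, 0.001, 0.001]
force: [0.2, -1.1, -0.6]
width: 0.0465
grip_force: 0.0
```

Request:
servo_tool:
  steps:
    - {"tx":0,"ty":0,"tz":1,"roll":0,"fingers":0.1}
    - {"tx":0,"ty":0,"tz":2.3,"roll":0,"fingers":0.1}
    - {"tx":0,"ty":0,"tz":3.3,"roll":0,"fingers":0.1}
    - {"tx":0,"ty":0,"tz":3.7,"roll":0,"fingers":0.1}
    - {"tx":0,"ty":0,"tz":3.7,"roll":0,"fingers":0.1}

```text
t: 11.05
tcp_pos: [0.5253, 0.1002, 0.0917]
tool_rot: [0.0, 1.0, -0.0, -0.001]
force: [-0.1, 0.9, 0.2]
width: 0.047
grip_force: 0.0
```

Request:
servo_tool:
  steps:
    - {"tx":0.07,"ty":-0.08,"tz":0.6,"roll":0,"fingers":0.1}
    - {"tx":0.07,"ty":-0.08,"tz":1.2,"roll":0,"fingers":0.1}
    - {"tx":0.07,"ty":-0.08,"tz":1.45,"roll":0,"fingers":0.1}
    - {"tx":0.07,"ty":-0.08,"tz":1.45,"roll":0,"fingers":0.1}
    - {"tx":0.07,"ty":-0.08,"tz":1.45,"roll":0,"fingers":-0.3}

```text
t: 11.68
tcp_pos: [0.5275, 0.1028, 0.0557]
tool_rot: [-0.0, 1.0, -0.0, 0.0]
force: [0.3, 0.2, 0.5]
width: 0.031
grip_force: 0.0
```

Request:
servo_tool:
  steps:
    - {"tx":0,"ty":0,"tz":0,"roll":0,"fingers":-0.4}
    - {"tx":0,"ty":0,"tz":0,"roll":0,"fingers":-0.6}
    - {"tx":0,"ty":0,"tz":0,"roll":0,"fingers":-1}
    - {"tx":0,"ty":0,"tz":0,"roll":0,"fingers":-1}
    - {"tx":0,"ty":0,"tz":0,"roll":0,"fingers":-1}

```text
t: 12.3
tcp_pos: [0.5277, 0.1027, 0.0562]
tool_rot: [-0.0, 1.0, -0.0, 0.0]
force: [-1.4, -0.7, 6.2]
width: 0.0178
grip_force: 58.4
```

Request:
servo_tool:
  steps:
    - {"tx":0,"ty":0,"tz":-0.2,"roll":0,"fingers":-1}
    - {"tx":0,"ty":0,"tz":-0.8,"roll":0,"fingers":-1}
    - {"tx":0,"ty":0,"tz":-2,"roll":0,"fingers":-1}
    - {"tx":0,"ty":0,"tz":-3.5,"roll":0,"fingers":-1}
    - {"tx":0,"ty":0,"tz":-4.5,"roll":0,"fingers":-1}

```text
t: 12.92
tcp_pos: [0.5278, 0.1028, 0.1706]
tool_rot: [-0.0, 1.0, 0.0, 0.001]
force: [0.7, -0.1, -2.0]
width: 0.0177
grip_force: 58.7
```

Request:
servo_tool:
  steps:
    - {"tx":0,"ty":1.5,"tz":0,"roll":0,"fingers":-1}
    - {"tx":0,"ty":3.8,"tz":0,"roll":0,"fingers":-1}
    - {"tx":0,"ty":6.1,"tz":0,"roll":0,"fingers":-1}
    - {"tx":0,"ty":8.4,"tz":0,"roll":0,"fingers":-1}
    - {"tx":0,"ty":10.5,"tz":0,"roll":0,"fingers":-1}

```text
t: 13.55
tcp_pos: [0.5271, -0.1617, 0.169]
tool_rot: [0.0, 1.0, -0.0, 0.0]
force: [0.8, 0.4, -2.1]
width: 0.0178
grip_force: 58.9
```

Request:
servo_tool:
  steps:
    - {"tx":0,"ty":1.5,"tz":0,"roll":0,"fingers":-1}
    - {"tx":0,"ty":2,"tz":0.6,"roll":0,"fingers":-1}
    - {"tx":0,"ty":2,"tz":2,"roll":0,"fingers":-1}
    - {"tx":0,"ty":2,"tz":3.2,"roll":0,"fingers":-1}
    - {"tx":0,"ty":2,"tz":3.8,"roll":0,"fingers":-1}

```text
t: 14.18
tcp_pos: [0.5258, -0.2081, 0.0712]
tool_rot: [-0.001, 1.0, 0.0, -0.002]
force: [-0.6, 0.7, -2.5]
width: 0.0175
grip_force: 58.9
```

Request:
servo_tool:
  steps:
    - {"tx":0,"ty":0,"tz":0.4,"roll":0,"fingers":-1}
    - {"tx":0,"ty":0,"tz":0.8,"roll":0,"fingers":-1}
    - {"tx":0,"ty":0,"tz":1.05,"roll":0,"fingers":-1}
    - {"tx":0,"ty":0,"tz":1.15,"roll":0,"fingers":-1}
    - {"tx":0,"ty":0,"tz":1.15,"roll":0,"fingers":-1}

```text
t: 14.8
tcp_pos: [0.5274, -0.2099, 0.0445]
tool_rot: [0.0, 1.0, -0.0, 0.0]
force: [-0.5, 1.1, -2.8]
width: 0.018
grip_force: 58.9
```

Request:
servo_tool:
  steps:
    - {"tx":0,"ty":0,"tz":0.06,"roll":0,"fingers":-1}
    - {"tx":0,"ty":0,"tz":0.11,"roll":0,"fingers":-1}
    - {"tx":0,"ty":0,"tz":0.14,"roll":0,"fingers":-1}
    - {"tx":0,"ty":0,"tz":0.14,"roll":0,"fingers":-1}

```text
t: 15.3
tcp_pos: [0.5274, -0.2098, 0.0412]
tool_rot: [0.0, 1.0, -0.0, 0.0]
force: [-1.2, -0.0, 2.9]
width: 0.0175
grip_force: 59.5
```

Request:
servo_tool:
  steps:
    - {"tx":0,"ty":0,"tz":0,"roll":0,"fingers":-0.4}
    - {"tx":0,"ty":0,"tz":0,"roll":0,"fingers":0}
    - {"tx":0,"ty":0,"tz":0,"roll":0,"fingers":0.1}
    - {"tx":0,"ty":0,"tz":0,"roll":0,"fingers":0.1}
    - {"tx":0,"ty":0,"tz":-0.4,"roll":0,"fingers":0.1}

```text
t: 15.92
tcp_pos: [0.5266, -0.2094, 0.0505]
tool_rot: [-0.0, 1.0, -0.0, -0.001]
force: [-0.1, -0.8, -0.8]
width: 0.0473
grip_force: 0.0
```

Request:
servo_tool:
  steps:
    - {"tx":0,"ty":0,"tz":-1,"roll":0,"fingers":0}
    - {"tx":0,"ty":0,"tz":-2.5,"roll":0,"fingers":0}
    - {"tx":0,"ty":0,"tz":-4,"roll":0,"fingers":0}
    - {"tx":0,"ty":-1.5,"tz":-5.2,"roll":0,"fingers":0}
    - {"tx":0,"ty":-3.7,"tz":-5.2,"roll":0,"fingers":0}

```text
t: 16.55
tcp_pos: [0.5298, -0.1182, 0.1845]
tool_rot: [0.001, 1.0, -0.001, 0.003]
force: [0.9, -0.2, -0.7]
width: 0.0426
grip_force: 0.0
```

Request:
servo_tool:
  steps:
    - {"tx":-0.5,"ty":-2.3,"tz":0,"roll":0,"fingers":0}
    - {"tx":-1,"ty":-4.6,"tz":0,"roll":0,"fingers":0}
    - {"tx":-1.5,"ty":-6.9,"tz":0,"roll":0,"fingers":0}
    - {"tx":-2,"ty":-9.2,"tz":0,"roll":0,"fingers":0}
    - {"tx":-2.5,"ty":-11.5,"tz":0,"roll":0,"fingers":0}

```text
t: 17.18
tcp_pos: [0.4644, 0.172, 0.1817]
tool_rot: [-0.0, 1.0, -0.0, 0.001]
force: [0.9, -0.1, 1.1]
width: 0.0429
grip_force: 0.0
```

Request:
servo_tool:
  steps:
    - {"tx":-0.5,"ty":-2.3,"tz":0,"roll":0,"fingers":0}
    - {"tx":-1,"ty":-4.3,"tz":0,"roll":0,"fingers":0}
    - {"tx":-1.24,"ty":-5,"tz":0.3,"roll":0,"fingers":0}
    - {"tx":-1.24,"ty":-5,"tz":2,"roll":0,"fingers":0}
    - {"tx":-1.24,"ty":-5,"tz":3,"roll":0,"fingers":0}

```text
t: 17.8
tcp_pos: [0.433, 0.2946, 0.1046]
tool_rot: [0.0, 1.0, 0.0, -0.001]
force: [0.5, -0.1, 0.2]
width: 0.0426
grip_force: 0.0
```

Request:
servo_tool:
  steps:
    - {"tx":0,"ty":0,"tz":0.4,"roll":0,"fingers":0}
    - {"tx":0,"ty":0,"tz":0.6,"roll":0,"fingers":0}
    - {"tx":0,"ty":0,"tz":0.6,"roll":0,"fingers":0}

```text
t: 18.18
tcp_pos: [0.4344, 0.2952, 0.0914]
tool_rot: [-0.0, 1.0, -0.0, 0.0]
force: [-0.3, -0.4, -0.6]
width: 0.0426
grip_force: 0.0
```

Request:
servo_tool:
  steps:
    - {"tx":0,"ty":0,"tz":0.6,"roll":0,"fingers":0}
    - {"tx":0,"ty":0,"tz":1.2,"roll":0,"fingers":0}
    - {"tx":0,"ty":0,"tz":1.6,"roll":0,"fingers":0}
    - {"tx":0,"ty":0,"tz":1.6,"roll":0,"fingers":0}
    - {"tx":0,"ty":0,"tz":1.6,"roll":0,"fingers":-0.3}

```text
t: 18.8
tcp_pos: [0.4339, 0.2953, 0.0508]
tool_rot: [-0.0, 1.0, 0.0, -0.0]
force: [-0.4, 0.1, 0.1]
width: 0.03
grip_force: 0.0
```

Request:
servo_tool:
  steps:
    - {"tx":0,"ty":0,"tz":0,"roll":0,"fingers":-0.45}
    - {"tx":0,"ty":0,"tz":0,"roll":0,"fingers":-0.65}
    - {"tx":0,"ty":0,"tz":0,"roll":0,"fingers":-1}
    - {"tx":0,"ty":0,"tz":0,"roll":0,"fingers":-1}
    - {"tx":0,"ty":0,"tz":0,"roll":0,"fingers":-1}

```text
t: 19.42
tcp_pos: [0.4343, 0.2957, 0.0513]
tool_rot: [-0.0, 1.0, -0.0, 0.001]
force: [0.1, 0.2, 6.1]
width: 0.0123
grip_force: 58.5
```

Request:
servo_tool:
  steps:
    - {"tx":0,"ty":0,"tz":-0.2,"roll":0,"fingers":-1}
    - {"tx":0,"ty":0,"tz":-0.8,"roll":0,"fingers":-1}
    - {"tx":0,"ty":0,"tz":-2,"roll":0,"fingers":-1}
    - {"tx":0,"ty":0,"tz":-3.8,"roll":0,"fingers":-1}
    - {"tx":0,"ty":0,"tz":-5,"roll":0,"fingers":-1}

```text
t: 20.05
tcp_pos: [0.4342, 0.2953, 0.1785]
tool_rot: [-0.0, 1.0, 0.0, 0.001]
force: [0.4, 0.7, -1.1]
width: 0.0124
grip_force: 58.5
```

Request:
servo_tool:
  steps:
    - {"tx":0.4,"ty":1.3,"tz":0,"roll":0,"fingers":-1}
    - {"tx":1,"ty":3.5,"tz":0,"roll":0,"fingers":-1}
    - {"tx":1.7,"ty":5.8,"tz":0,"roll":0,"fingers":-1}
    - {"tx":2.4,"ty":8.1,"tz":0,"roll":0,"fingers":-1}
    - {"tx":3.1,"ty":10.4,"tz":0,"roll":0,"fingers":-1}

```text
t: 20.68
tcp_pos: [0.5115, 0.0333, 0.1767]
tool_rot: [0.0, 1.0, 0.0, 0.0]
force: [0.8, 0.2, -1.0]
width: 0.0119
grip_force: 58.6
```

Request:
servo_tool:
  steps:
    - {"tx":0.7,"ty":2.3,"tz":0,"roll":0,"fingers":-1}
    - {"tx":1.4,"ty":4.6,"tz":0,"roll":0,"fingers":-1}
    - {"tx":2.1,"ty":6.9,"tz":0,"roll":0,"fingers":-1}
    - {"tx":2.7,"ty":8.9,"tz":0,"roll":0,"fingers":-1}
    - {"tx":2.83,"ty":9.65,"tz":0,"roll":0,"fingers":-1}

```text
t: 21.3
tcp_pos: [0.5827, -0.2093, 0.1765]
tool_rot: [0.001, 1.0, -0.001, 0.001]
force: [0.4, 0.9, -0.9]
width: 0.0122
grip_force: 58.7
```

Request:
servo_tool:
  steps:
    - {"tx":0,"ty":0,"tz":0.6,"roll":0,"fingers":-1}
    - {"tx":0,"ty":0,"tz":2,"roll":0,"fingers":-1}
    - {"tx":0,"ty":0,"tz":3.4,"roll":0,"fingers":-1}
    - {"tx":0,"ty":0,"tz":4,"roll":0,"fingers":-1}
    - {"tx":0,"ty":0,"tz":4,"roll":0,"fingers":-1}

```text
t: 21.92
tcp_pos: [0.5808, -0.2043, 0.0747]
tool_rot: [-0.001, 1.0, 0.001, -0.001]
force: [0.5, -0.3, -0.6]
width: 0.012
grip_force: 58.7
```

Request:
servo_tool:
  steps:
    - {"tx":0.02,"ty":0,"tz":0.5,"roll":0,"fingers":-1}
    - {"tx":0.02,"ty":0,"tz":1,"roll":0,"fingers":-1}
    - {"tx":0.02,"ty":0,"tz":1.35,"roll":0,"fingers":-1}
    - {"tx":0.02,"ty":0,"tz":1.5,"roll":0,"fingers":-1}
    - {"tx":0.02,"ty":0,"tz":1.5,"roll":0,"fingers":-1}

```text
t: 22.55
tcp_pos: [0.5824, -0.206, 0.038]
tool_rot: [-0.0, 1.0, -0.0, -0.0]
force: [0.6, 0.3, -1.3]
width: 0.0121
grip_force: 58.7
```

Request:
servo_tool:
  steps:
    - {"tx":0,"ty":0,"tz":0.04,"roll":0,"fingers":-1}
    - {"tx":0,"ty":0,"tz":0.08,"roll":0,"fingers":-1}
    - {"tx":0,"ty":0,"tz":0.09,"roll":0,"fingers":-1}
    - {"tx":0,"ty":0,"tz":0.09,"roll":0,"fingers":-1}

```text
t: 23.05
tcp_pos: [0.5828, -0.2061, 0.0364]
tool_rot: [0.0, 1.0, -0.0, 0.0]
force: [0.2, -0.2, 1.5]
width: 0.0123
grip_force: 58.8
```

Request:
servo_tool:
  steps:
    - {"tx":0,"ty":0,"tz":0,"roll":0,"fingers":-0.5}
    - {"tx":0,"ty":0,"tz":0,"roll":0,"fingers":-0.2}
    - {"tx":0,"ty":0,"tz":0,"roll":0,"fingers":0}
    - {"tx":0,"ty":0,"tz":0,"roll":0,"fingers":0}
    - {"tx":0,"ty":0,"tz":-0.4,"roll":0,"fingers":0}

```text
t: 23.68
tcp_pos: [0.5818, -0.2056, 0.0456]
tool_rot: [-0.0, 1.0, -0.0, -0.001]
force: [0.2, 0.2, 0.1]
width: 0.0427
grip_force: 0.0
```

Request:
servo_tool:
  steps:
    - {"tx":0,"ty":0,"tz":-1,"roll":0,"fingers":0}
    - {"tx":0,"ty":0,"tz":-2.5,"roll":0,"fingers":0}
    - {"tx":0,"ty":0,"tz":-4,"roll":0,"fingers":0}
    - {"tx":0,"ty":-1.5,"tz":-5.2,"roll":0,"fingers":0}
    - {"tx":0,"ty":-3.7,"tz":-5.2,"roll":0,"fingers":0}

```text
t: 24.3
tcp_pos: [0.5851, -0.1145, 0.18]
tool_rot: [0.001, 1.0, -0.001, 0.004]
force: [1.2, 0.2, 0.6]
width: 0.0427
grip_force: 0.0
```

Request:
servo_tool:
  steps:
    - {"tx":0.3,"ty":-2.3,"tz":0,"roll":0,"fingers":0}
    - {"tx":0.6,"ty":-4.6,"tz":0,"roll":0,"fingers":0}
    - {"tx":0.9,"ty":-6.9,"tz":0,"roll":0,"fingers":0}
    - {"tx":1.2,"ty":-9.2,"tz":0,"roll":0,"fingers":0}
    - {"tx":1.5,"ty":-11,"tz":0,"roll":0,"fingers":0}

```text
t: 24.92
tcp_pos: [0.62, 0.164, 0.177]
tool_rot: [-0.0, 1.0, 0.001, 0.0]
force: [-0.5, -1.0, -0.5]
width: 0.0427
grip_force: 0.0
```

Request:
servo_tool:
  steps:
    - {"tx":0,"ty":-1.3,"tz":0,"roll":0,"fingers":0}
    - {"tx":0,"ty":-1.3,"tz":0.6,"roll":0,"fingers":0}
    - {"tx":0,"ty":-1.3,"tz":2,"roll":0,"fingers":0}
    - {"tx":0,"ty":-1.3,"tz":3.2,"roll":0,"fingers":0}
    - {"tx":0,"ty":-1.3,"tz":3.4,"roll":0,"fingers":0}

```text
t: 25.55
tcp_pos: [0.6179, 0.1925, 0.0888]
tool_rot: [0.001, 1.0, -0.0, -0.003]
force: [0.4, -0.1, 0.4]
width: 0.0427
grip_force: 0.0
```

Request:
servo_tool:
  steps:
    - {"tx":0,"ty":0,"tz":0,"roll":0,"fingers":0}
    - {"tx":0,"ty":0,"tz":0.2,"roll":0,"fingers":0}
    - {"tx":0,"ty":0,"tz":0.2,"roll":0,"fingers":0}

```text
t: 25.92
tcp_pos: [0.6205, 0.1939, 0.0868]
tool_rot: [-0.0, 1.0, -0.0, 0.001]
force: [-0.3, -0.3, 0.1]
width: 0.0427
grip_force: 0.0
```

Request:
servo_tool:
  steps:
    - {"tx":0,"ty":0,"tz":0.6,"roll":0,"fingers":0}
    - {"tx":0,"ty":0,"tz":1.2,"roll":0,"fingers":0}
    - {"tx":0,"ty":0,"tz":1.55,"roll":0,"fingers":0}
    - {"tx":0,"ty":0,"tz":1.55,"roll":0,"fingers":0}
    - {"tx":0,"ty":0,"tz":1.55,"roll":0,"fingers":-0.3}

```text
t: 26.55
tcp_pos: [0.6203, 0.1941, 0.0474]
tool_rot: [-0.0, 1.0, 0.0, 0.0]
force: [0.1, -0.3, 0.6]
width: 0.0298
grip_force: 0.0
```

Request:
servo_tool:
  steps:
    - {"tx":0,"ty":0,"tz":0,"roll":0,"fingers":-0.5}
    - {"tx":0,"ty":0,"tz":0,"roll":0,"fingers":-0.7}
    - {"tx":0,"ty":0,"tz":0,"roll":0,"fingers":-1}
    - {"tx":0,"ty":0,"tz":0,"roll":0,"fingers":-1}
    - {"tx":0,"ty":0,"tz":0,"roll":0,"fingers":-1}

```text
t: 27.18
tcp_pos: [0.6205, 0.194, 0.0479]
tool_rot: [-0.0, 1.0, -0.0, 0.0]
force: [-1.6, -0.4, 5.6]
width: 0.0084
grip_force: 58.6
```

Request:
servo_tool:
  steps:
    - {"tx":0,"ty":0,"tz":-0.2,"roll":0,"fingers":-1}
    - {"tx":0,"ty":0,"tz":-0.8,"roll":0,"fingers":-1}
    - {"tx":0,"ty":0,"tz":-2,"roll":0,"fingers":-1}
    - {"tx":0,"ty":0,"tz":-3.8,"roll":0,"fingers":-1}
    - {"tx":0,"ty":0,"tz":-5,"roll":0,"fingers":-1}

```text
t: 27.8
tcp_pos: [0.6209, 0.1942, 0.1754]
tool_rot: [-0.0, 1.0, -0.0, 0.001]
force: [0.3, 0.5, -0.4]
width: 0.0085
grip_force: 58.5
```

Request:
servo_tool:
  steps:
    - {"tx":0,"ty":1.3,"tz":0,"roll":0,"fingers":-1}
    - {"tx":0.1,"ty":3.5,"tz":0,"roll":0,"fingers":-1}
    - {"tx":0.2,"ty":5.8,"tz":0,"roll":0,"fingers":-1}
    - {"tx":0.3,"ty":8.1,"tz":0,"roll":0,"fingers":-1}
    - {"tx":0.38,"ty":10.4,"tz":0,"roll":0,"fingers":-1}

```text
t: 28.42
tcp_pos: [0.6296, -0.0678, 0.1733]
tool_rot: [0.0, 1.0, 0.0, 0.001]
force: [2.0, -0.1, 0.1]
width: 0.0085
grip_force: 58.6
```

Request:
servo_tool:
  steps:
    - {"tx":0,"ty":2.3,"tz":0,"roll":0,"fingers":-1}
    - {"tx":0,"ty":4.3,"tz":0,"roll":0,"fingers":-1}
    - {"tx":0,"ty":5.38,"tz":0,"roll":0,"fingers":-1}
    - {"tx":0,"ty":5.38,"tz":1,"roll":0,"fingers":-1}
    - {"tx":0,"ty":5.38,"tz":2,"roll":0,"fingers":-1}

```text
t: 29.05
tcp_pos: [0.6298, -0.2014, 0.1229]
tool_rot: [0.0, 1.0, -0.001, 0.001]
force: [-0.0, -0.1, -1.5]
width: 0.0089
grip_force: 58.7
```

Request:
servo_tool:
  steps:
    - {"tx":0,"ty":0,"tz":1,"roll":0,"fingers":-1}
    - {"tx":0,"ty":0,"tz":1.8,"roll":0,"fingers":-1}
    - {"tx":0,"ty":0,"tz":2,"roll":0,"fingers":-1}
    - {"tx":0,"ty":0,"tz":2,"roll":0,"fingers":-1}

```text
t: 29.55
tcp_pos: [0.6298, -0.2006, 0.0728]
tool_rot: [0.0, 1.0, 0.0, 0.0]
force: [-0.6, -0.2, -0.6]
width: 0.0087
grip_force: 58.7
```

Request:
servo_tool:
  steps:
    - {"tx":0,"ty":0,"tz":0.5,"roll":0,"fingers":-1}
    - {"tx":0,"ty":0,"tz":1,"roll":0,"fingers":-1}
    - {"tx":0,"ty":0,"tz":1.35,"roll":0,"fingers":-1}
    - {"tx":0,"ty":0,"tz":1.53,"roll":0,"fingers":-1}
    - {"tx":0,"ty":0,"tz":1.53,"roll":0,"fingers":-1}

```text
t: 30.18
tcp_pos: [0.6295, -0.2005, 0.0337]
tool_rot: [-0.0, 1.0, -0.0, -0.0]
force: [-0.1, -0.3, -0.9]
width: 0.0086
grip_force: 58.8
```

Request:
servo_tool:
  steps:
    - {"tx":0,"ty":0,"tz":0.04,"roll":0,"fingers":-1}
    - {"tx":0,"ty":0,"tz":0.07,"roll":0,"fingers":-1}
    - {"tx":0,"ty":0,"tz":0.07,"roll":0,"fingers":-1}

```text
t: 30.55
tcp_pos: [0.6299, -0.2006, 0.0329]
tool_rot: [0.0, 1.0, -0.0, 0.0]
force: [-0.9, 0.7, 4.7]
width: 0.0088
grip_force: 59.1
```

Contact with the floor. Releasing, rising and moving clear.

Request:
servo_tool:
  steps:
    - {"tx":0,"ty":0,"tz":-0.03,"roll":0,"fingers":-0.6}
    - {"tx":0,"ty":0,"tz":-0.03,"roll":0,"fingers":-0.2}
    - {"tx":0,"ty":0,"tz":-0.03,"roll":0,"fingers":0}
    - {"tx":0,"ty":0,"tz":-0.03,"roll":0,"fingers":0}
    - {"tx":0,"ty":0,"tz":-0.4,"roll":0,"fingers":0}

```text
t: 31.18
tcp_pos: [0.6288, -0.2002, 0.0418]
tool_rot: [-0.0, 1.0, -0.0, -0.001]
force: [-0.3, 0.5, -0.1]
width: 0.0428
grip_force: 0.0
```

Request:
servo_tool:
  steps:
    - {"tx":0,"ty":0,"tz":-1,"roll":0,"fingers":0}
    - {"tx":0,"ty":0,"tz":-2.5,"roll":0,"fingers":0}
    - {"tx":0,"ty":0,"tz":-4,"roll":0,"fingers":0}
    - {"tx":0,"ty":0.5,"tz":-6,"roll":0,"fingers":0}
    - {"tx":0,"ty":2.5,"tz":-7,"roll":0,"fingers":0}

```text
t: 31.8
tcp_pos: [0.631, -0.2618, 0.2216]
tool_rot: [0.001, 1.0, 0.002, 0.002]
force: [0.9, -0.4, -0.3]
width: 0.0425
grip_force: 0.0
```

Request:
servo_tool:
  steps:
    - {"tx":-0.6,"ty":1.8,"tz":0,"roll":0,"fingers":0}
    - {"tx":-1.2,"ty":4,"tz":0,"roll":0,"fingers":0}
    - {"tx":-2.5,"ty":6,"tz":0,"roll":0,"fingers":0}
    - {"tx":-3.5,"ty":7.5,"tz":0,"roll":0,"fingers":0}
    - {"tx":-4,"ty":8,"tz":0,"roll":0,"fingers":0}

```text
t: 32.42
tcp_pos: [0.5279, -0.4655, 0.2178]
tool_rot: [0.0, 1.0, -0.001, 0.0]
force: [0.7, 0.3, 0.2]
width: 0.0426
grip_force: 0.0
```

```bash
python3 - <<'E'
from h import *
p,d=camera("side");q,e=camera("top")
cv2.imwrite("pics/endt.png",q);cv2.imwrite("pics/ends.png",p)
cv2.imwrite("pics/end.png",np.hstack([cv2.resize(p[150:480,130:430],(400,440)),cv2.resize(q[150:330,140:480],(400,440))]))
o=np.array([.541,-.209]);a=np.radians(5.43);R=np.array([[np.cos(a),np.sin(a)],[-np.sin(a),np.cos(a)]])
for n,D in(("top",e),("side",d)):
    C=cloud(n,D).reshape(-1,3);b=(C[:,:2]-o)@R.T
    for k,x0,hh in(("500",-.0775,.068),("200",-.0135,.054),("100",.0415,.047),("50",.0895,.041)):
        m=(abs(b[:,0]-x0)<.025)&(abs(b[:,1])<.03)&(abs(C[:,2]-hh-.005)<.004)
        print(n,k,m.sum(),np.round(b[m].mean(0),4),np.round(np.median(C[m,2]),4))
s=get_state();print(s["t"],s["tcp_pos"],s["force"])
E
```

```text
top 500 126 [-0.0766  0.001 ] 0.0739
top 200 80 [-0.0136  0.0014] 0.0596
top 100 48 [0.041  0.0008] 0.0525
top 50 32 [0.0893 0.0008] 0.0469
side 500 87 [-0.0777  0.002 ] 0.0715
side 200 62 [-0.0145  0.002 ] 0.0576
side 100 38 [0.0409 0.001 ] 0.0502
side 50 21 [0.089  0.0013] 0.044
32.525 [ 0.52826515 -0.46414947  0.21764976] [-0.55711393  0.17878436 -1.26117885]
```

View pics/end.png

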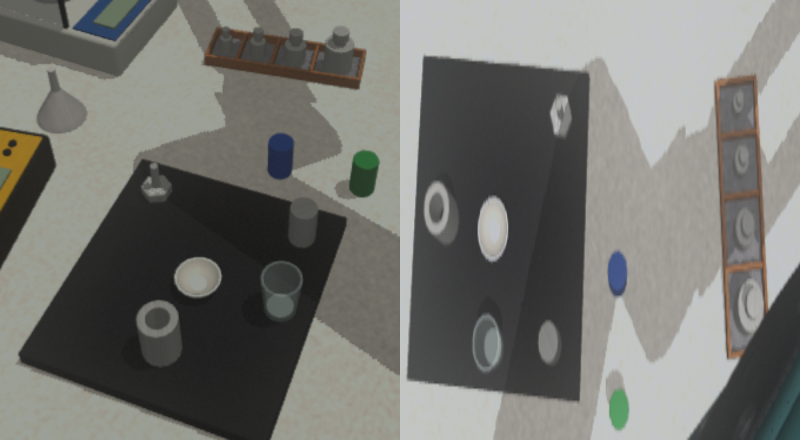

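All four weights stand upright in their own compartments, running from the 500 g at (748,305) up to the 50 g at (740,103) in the right crop. Each is within about 2 mm of its compartment's centre. The five other things are where they were.

```bash
python3 -c "
from workcell import hand_in
print(hand_in())"
```

```text
the job is handed in; nothing more can be done
None
```

The job is handed in: all four weights stand upright in their matching compartments, the other five things are where they were, and the clock stood at about 32.5 s; no verdict came back.

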